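# Raise the splash-shield sash of the flow cell to its height clip

## Task

Raise the clear sash of the splash shield that guards the square bolted flow cell until its black lip rail is level with the dark clip on that shield's upright, and leave it standing there. Leave the sash of the other shield, the one guarding two bottles, where it is, and do not knock or push the loose bottle on the bench.

Things in the scene. Friction and masses are not known exactly. Their poses are not given: they have to be found in the camera images.
- lip (a point): Front edge, middle, mid-height of the black rail under the sash to raise (its shield guards the square copper cell). Rail: 170 wide, 18 high, juts 50 mm from the clear panel to the robot; open below and in front: fingers tilted 30-45 deg forward can lift it. x into the shield, y left, z up. Starts 80-100 mm above bench, stop at 220. Sprung balance: 2-6 N moves it up or down, it stays where left.
- mark (a point): Height clip, middle of its front end, mid-height: dark steel block 64 deep, 34 wide, 18 mm high like the rail, on the same shield's left upright, 107 mm left of the rail's middle, front end 10 mm behind the rail's front; 150-195 mm above bench. Axes as the rail. Uprights: aluminium, 20 mm wide, 322 high, 100 mm either side of the middle; the panel (100 high) slides between them.
- other_lip (a point): The same point and kind of rail (axes alike) on the sash of the other shield, which is of the same size, guards two bottles in a white tray and has a clip of its own. To be left where it is.
- bottle: Loose glass bottle with screw cap standing on the bench in front of the gap between the shields, 60 mm in diameter, 120 mm high; origin at the centre of its underside. To be left standing where it is.

How it is judged:
At the end, for the whole second after the job is handed in: The lip rail of the flow cell's sash stands at the height of the clip on its upright, within 15 mm up or down, and stays there (z of lip in the frame of mark between -0.015 and 0.015 m); the robot touches nothing.
It fails at once if the other shield's sash is moved by more than 15 mm (distance of other_lip from where it was at the start of the episode above 0.015 m).
It fails at once if the loose bottle is moved by more than 25 mm or tipped by more than 0.35 rad (distance of bottle from where it was at the start of the episode above 0.025 m or angle between bottle's own z axis and vertical above 0.35 rad).
It also fails if it takes over 40 s, if anything falls off the work surface, if the arm or the gripper's body presses on something with over 40 N, if the wrist force passes 120 N, or if a joint passes its speed limit or range.

## Robot

A 6-joint arm with a two-finger parallel gripper is mounted at the origin on the work surface. World frame = base frame: x ahead of the robot, y to its left, z up, the work surface at z = 0. Lengths are in m, angles in rad, forces in N, time in s.
With the tool pointing down it reaches from about 0.3 to 0.775 m from the base axis. Payload 14.6 kg.
Tool frame: the origin (TCP) lies on the centre line of the jaws, within the pads' length; the fingertips stand ctrl.tcp_to_tips ahead of it and the grasp point (between the pads) lies 2 mm behind it (ctrl.tcp_to_tips is the distance from the TCP to the fingertips, in m); z points along the fingers, y is the line along which they close (so a half turn about z gives the same grasp; the last joint's range is limited). The gripper opens to 94 mm and grips with 3 to 60 N. Pads are 16 mm wide; open, the fingers measure 119 mm over their backs; the gripper's body (75 mm by 177 mm) begins 78 mm behind the grasp point.
Start: joints at [-1.269, 0.3, 1.521, -0, 1.321, -0.067], TCP at [0.198, -0.513, 0.222] pointing down, gripper open.
Joint ranges: [-3.03, 3.03], [-0.79, 2.21], [0.23, 2.52], [-1.04, 4.18], [0, 3.07], [-2.55, 2.55]. Speed limits (rad/s): [2.22, 2.22, 2.57, 3.14, 3.14, 3.14].

## Interface

Orientations are given as [roll, pitch, yaw] about the fixed x, y, z axes, in that order (R = Rz(yaw) Ry(pitch) Rx(roll)).
In Python, from station import telemetry, viewer, hand_in, ctrl gives the robot as it stands.
- The arm moves only by the tool step_arm, never from a script. Its argument "plan" is a list of rows, each an object of numbers: "dx", "dy", "dz": the shift along the tool's x, y, z scaled (see below); "rx", "ry", "rz": the turn, a rotation vector about the tool's x, y, z scaled (see below); "claw": the closure, from 0 (fully open) to 1 (shut). In form: [{"dx": .., "dy": .., "dz": .., "rx": .., "ry": .., "rz": .., "claw": ..}, ...]. A call has 1 to 10 rows; each row shifts and turns the commanded pose from where the row before left it, along the tool's axes as they then stand; what a row does not reach is not made up. The controller multiplies each number of a shift by 0.1 m and each number of a turn by 90 degrees. A row lasts 1/10 s, in which the tool goes at most 50 mm and 8.59 degrees, less where a joint would pass 70% of its speed; a pose out of reach is approached as far as the arm can. A call with a number of a shift or a turn outside -1 to 1 is refused whole. A call with a gripper value outside its range is refused whole. The fingers move at their own pace and stop on an object; "grip_force" is the grip in N (left out, the last holds). Time passes only in rows, so rows that do not move let the fingers close. It gives the time, the measured TCP pose, the force, the opening and the grip force at its end, in the units of the state.
- telemetry.get_obs(): the state, without advancing time (a new reading comes with each control period).
- viewer.camera(name): name is "scene" or "top" or "wrist"; returns a dict with "img" (420x560x3 uint8, red, green, blue), "z_map" (420x560 float32, m along the optical axis (not along the pixel's ray), 0 where there is no reading), "fx", "fy", "cx", "cy" (pixels), "dist" ([k1, k2, p1, p2, k3] as OpenCV has them; the pictures are not rectified), "R" (3x3) and "t" (3): a world point X has camera coordinates R X + t; the wrist camera has in their place "tool_from_camera" (4x4, takes a point from camera to tool coordinates, whose origin is the TCP and whose axes are the flange's). Camera axes: x right, y down, z forward; pixel columns grow to the right and rows downward; lengths in m; the calibration is good to about 2 mm. A picture is of the moment at which its call begins: read the wrist's pose just before it.
- hand_in(): hands the job in; it is judged then, once.
Trained networks look in a picture, given as the dict that the camera call returned (one of the last four; its "shot" number tells which), for a name from the list of things; names that differ only in an ending like _2 or _b are one class to them, and where a whole thing is asked for, a point or a joint stands for the part that bears it (a point fixed in the world has none). Each returns a list of dicts, best first, with "score" (0 to 1); they miss things now and then, are a little off and sometimes report something else, mostly with a low value. They report only what shows in the picture. A call takes as long as a camera call.
- viewer.recognise(target, picture): "rect" ([left, top, right, bottom] in pixels, round what is visible of it).
The state is a dict: "time_s": time; "qpos": joint angles; "joint_vel": joint speeds; "tau": joint torques, N m; "ee_pos": TCP position; "eef_rot": TCP orientation; "force": force on the tool from outside, world axes, zero at the start; "moment": the same for the moment, N m; "grip_width": finger opening in m; "grip_force": force on a finger pad.
Only numpy, scipy, OpenCV 4.12 (cv2) and the standard library are available. Lean on these libraries where they do the work, as an engineer would, in place of code of your own. Each camera call takes 0.05 s, during which the arm holds its last target. There are 200 camera calls.

## Working session

There is one attempt and no reset: what is moved stays moved. The work goes in short steps, Python scripts to look and compute and a tool call to move; the robot and the scene stay as the last step left them, time stands still between calls to the robot, and variables do not carry over. Pictures are saved under pics/ and viewed, at most 10 in all, crops included, and the job is handed in when it is done.

Besides the shell and the picture viewer there is one more tool, called after "Request:" as name([rows], argument=value, ...), one row to a line, values as JSON. step_arm: Moves the arm, as the interface text tells. Shifts and turns lie within -1 to 1; 1 stands for 0.1 m of shift or 90 degrees of turn. Its arguments: {"type":"object","properties":{"plan":{"type":"array"},"grip_force":{"type":"number"}},"required":["plan"]}

```bash
mkdir -p pics; cat > h.py <<'E'
import numpy as np,cv2
from station import telemetry, viewer, hand_in, ctrl
def world(p,u,v,r=2,T=None):
    u,v=int(round(u)),int(round(v))
    w=p["z_map"][max(v-r,0):v+r+1,max(u-r,0):u+r+1]; w=w[w>0]
    if not len(w): return None
    z=np.median(w)
    K=np.array([[p["fx"],0,p["cx"]],[0,p["fy"],p["cy"]],[0,0,1.]])
    q=cv2.undistortPoints(np.array([[[u,v]]],float),K,np.array(p["dist"],float))[0,0]
    c=np.array([q[0]*z,q[1]*z,z])
    return np.array(p["R"]).T@(c-np.array(p["t"]))
E
python3 - <<'E'
from h import *
ims=[]
print(ctrl.tcp_to_tips, telemetry.get_obs())
for n in ("scene","top"):
    p=viewer.camera(n)
    cv2.imwrite(f"pics/{n}0.png",p["img"][:,:,::-1])
    for t in ("lip","mark","other_lip","bottle"):
        for d in viewer.recognise(t,p)[:3]:
            r=d["rect"];print(n,t,round(d["score"],2),np.round(r),world(p,(r[0]+r[2])/2,(r[1]+r[3])/2))
E
```

```text
0.017 {'time_s': 0.0, 'qpos': array([-1.26859971e+00,  3.00451790e-01,  1.52157196e+00, -1.85324766e-05,
        1.32070679e+00, -6.65550251e-02]), 'joint_vel': array([ 0.0008126 ,  0.00018687, -0.0003433 , -0.00142631, -0.00072936,
       -0.00067563]), 'tau': array([ 1.08856453e-03, -5.31806910e+01, -3.52737987e+01,  7.08793360e-02,
        2.44129321e-02, -8.02641716e-05]), 'ee_pos': array([ 0.19819214, -0.5127903 ,  0.22190077]), 'eef_rot': array([-3.14045609e+00, -5.77652399e-05,  3.68756202e-01]), 'force': array([-0.87919801,  0.67220125,  0.55522516]), 'moment': array([ 0.04210298, -0.00070777, -0.03480923]), 'grip_force': 0.0, 'grip_width': 0.09421052084512518}
scene lip 0.67 [221.  96. 251. 182.] [ 0.61181487 -0.08945078  0.20346097]
scene mark 0.91 [204. 140. 239. 161.] [ 0.63974491 -0.0606496   0.20062437]
scene mark 0.19 [160. 189. 218. 322.] [0.6928484  0.13221442 0.13272863]
scene other_lip 0.87 [160. 190. 217. 323.] [0.69262781 0.13441812 0.13283607]
scene bottle 0.97 [304. 206. 336. 262.] [0.45898425 0.05124871 0.07528611]
top lip 0.96 [346. 134. 446. 180.] [ 0.63912364 -0.20410918  0.10060905]
top mark 0.83 [323. 128. 351. 163.] [ 0.63213047 -0.06719759  0.20243837]
top other_lip 0.68 [163.  99. 261. 159.] [0.69864506 0.17686727 0.1318767 ]
top bottle 0.67 [273. 241. 303. 268.] [0.43809745 0.02728872 0.11878844]
```

View pics/scene0.png

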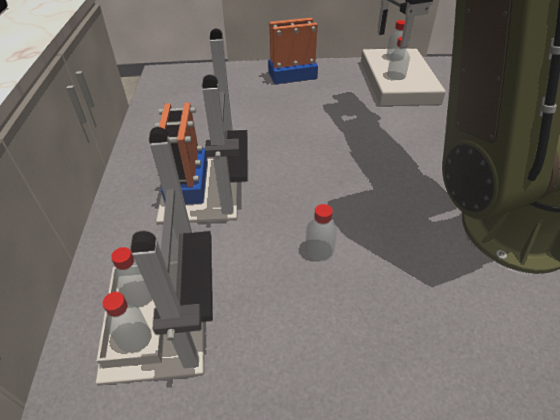

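View pics/top0.png

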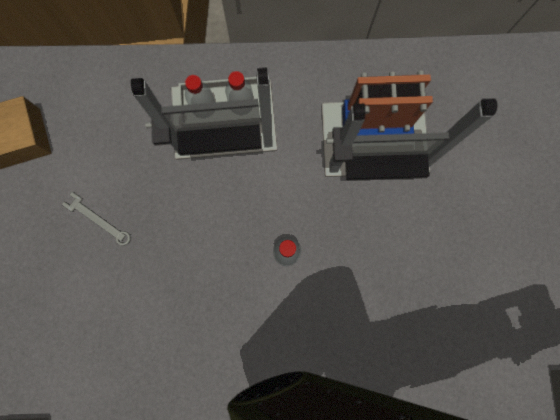

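The scene view shows the flow-cell shield at top left, with its clip around (222,148). In the top view its rail spans about (346–429, 153–180) and its clip is at (343,145). The bottle is at (287,248) in the top view. Next I measure the faces.

```bash
python3 - <<'E'
from h import *
p=viewer.camera("top")
for nm,(u0,v0,u1,v1) in dict(rail=(340,150,436,186),clip=(328,124,360,166)).items():
    P=[];
    for v in range(v0,v1):
        for u in range(u0,u1):
            if p["img"][v,u].max()<75:
                w=world(p,u,v,0)
                if w is not None: P.append(w)
    P=np.array(P); h,e=np.histogram(P[:,2],bins=np.arange(0.0,0.36,.004))
    print(nm,[(round(a,3),int(b)) for a,b in zip(e,h) if b>15])
    lo,hi=(0.09,0.125) if nm=="rail" else (0.17,0.22)
    Q=P[(P[:,2]>lo)&(P[:,2]<hi)]
    print(np.median(Q,0),cv2.minAreaRect(Q[:,:2].astype(np.float32)),cv2.boxPoints(cv2.minAreaRect(Q[:,:2].astype(np.float32))))
for u,v in [(350,160),(425,158),(424,174),(351,176),(388,168),(388,178),(343,145),(343,155),(340,158),(287,248)]: print(u,v,world(p,u,v,1))
E
```

```text
rail [(np.float64(0.0), 29), (np.float64(0.084), 42), (np.float64(0.088), 59), (np.float64(0.092), 52), (np.float64(0.096), 808), (np.float64(0.1), 1035), (np.float64(0.104), 69), (np.float64(0.108), 44), (np.float64(0.112), 56), (np.float64(0.116), 55), (np.float64(0.12), 51), (np.float64(0.124), 44), (np.float64(0.128), 19), (np.float64(0.2), 106)]
[ 0.62313968 -0.18832023  0.10046245] ((0.6205651760101318, -0.1880800724029541), (0.05043959245085716, 0.19975358247756958), 0.6899905204772949) [[ 0.59414446 -0.08851423]
 [ 0.59655    -0.28825334]
 [ 0.6469859  -0.2876459 ]
 [ 0.64458036 -0.08790681]]
clip [(np.float64(0.096), 37), (np.float64(0.1), 66), (np.float64(0.188), 17), (np.float64(0.192), 22), (np.float64(0.196), 37), (np.float64(0.2), 358), (np.float64(0.204), 54), (np.float64(0.22), 18), (np.float64(0.244), 17), (np.float64(0.264), 16)]
[ 0.6281854  -0.0733311   0.20230269] ((0.637678325176239, -0.08630432188510895), (0.0640426054596901, 0.052273962646722794), 0.4605780243873596) [[ 0.60544795 -0.06042559]
 [ 0.60586816 -0.11269786]
 [ 0.6699087  -0.11218306]
 [ 0.6694885  -0.05991078]]
350 160 [ 0.60670236 -0.09117921  0.19518898]
425 158 [ 0.63544532 -0.26382904  0.10013193]
424 174 [ 0.60112247 -0.25895712  0.10020499]
351 176 [ 0.6006407  -0.10854482  0.10038795]
388 168 [ 0.61582142 -0.18598563  0.10056307]
388 178 [ 0.59724783 -0.18756618  0.08932639]
343 145 [ 0.63288511 -0.07796664  0.20505243]
343 155 [ 0.61446688 -0.07747406  0.20240109]
340 158 [ 0.60878783 -0.07164099  0.20258787]
287 248 [0.45199771 0.02888395 0.11817115]
```

Request:
step_arm([
  {"dx": 0.2,"dy": -0.1,"claw": 1},
  {"dx": 0.4,"dy": -0.2,"claw": 1},
  {"dx": 0.4,"dy": -0.2,"claw": 1},
  {"dx": 0.4,"dy": -0.2,"claw": 1},
  {"dx": 0.4,"dy": -0.2,"claw": 1},
  {"dx": 0.4,"dy": -0.2,"claw": 1},
  {"dx": 0.4,"dy": -0.2,"claw": 1},
  {"dx": 0.4,"dy": -0.2,"claw": 1},
  {"dx": 0.4,"dy": -0.2,"claw": 1},
  {"dx": 0.2,"dy": -0.1,"claw": 1},
])

```text
$.plan[0]: bad value
```

Request:
step_arm([
  {"rz": 0.08,"claw": 1},
  {"rz": 0.08,"claw": 1},
  {"rz": 0.075,"claw": 1},
  {"ry": 0.08,"claw": 1},
  {"ry": 0.08,"claw": 1},
  {"ry": 0.08,"claw": 1},
  {"ry": 0.09,"claw": 1},
  {"ry": 0.09,"claw": 1},
  {"ry": 0.08,"claw": 1},
  {"claw": 1},
])

```text
$.plan[0]: bad value
```

Request:
step_arm([
  {"dx": 0.2,"dy": -0.1,"dz": 0,"rx": 0,"ry": 0,"rz": 0,"claw": 1},
  {"dx": 0.4,"dy": -0.2,"dz": 0,"rx": 0,"ry": 0,"rz": 0,"claw": 1},
  {"dx": 0.4,"dy": -0.2,"dz": 0,"rx": 0,"ry": 0,"rz": 0,"claw": 1},
  {"dx": 0.4,"dy": -0.2,"dz": 0,"rx": 0,"ry": 0,"rz": 0,"claw": 1},
  {"dx": 0.4,"dy": -0.2,"dz": 0,"rx": 0,"ry": 0,"rz": 0,"claw": 1},
  {"dx": 0.4,"dy": -0.2,"dz": 0,"rx": 0,"ry": 0,"rz": 0,"claw": 1},
  {"dx": 0.4,"dy": -0.2,"dz": 0,"rx": 0,"ry": 0,"rz": 0,"claw": 1},
  {"dx": 0.4,"dy": -0.2,"dz": 0,"rx": 0,"ry": 0,"rz": 0,"claw": 1},
  {"dx": 0.4,"dy": -0.2,"dz": 0,"rx": 0,"ry": 0,"rz": 0,"claw": 1},
  {"dx": 0.2,"dy": -0.1,"dz": 0,"rx": 0,"ry": 0,"rz": 0,"claw": 1},
])

```text
time_s: 1.55
ee_pos: [0.4708, -0.2128, 0.2225]
eef_rot: [-3.142, -0.0, 0.371]
force: [-0.5, -0.1, -0.0]
grip_width: 0.0175
grip_force: 0.0
```

Request:
step_arm([
  {"dx": 0,"dy": 0,"dz": 0,"rx": 0,"ry": 0,"rz": 0.08,"claw": 1},
  {"dx": 0,"dy": 0,"dz": 0,"rx": 0,"ry": 0,"rz": 0.08,"claw": 1},
  {"dx": 0,"dy": 0,"dz": 0,"rx": 0,"ry": 0,"rz": 0.075,"claw": 1},
  {"dx": 0,"dy": 0,"dz": 0,"rx": 0,"ry": 0.08,"rz": 0,"claw": 1},
  {"dx": 0,"dy": 0,"dz": 0,"rx": 0,"ry": 0.08,"rz": 0,"claw": 1},
  {"dx": 0,"dy": 0,"dz": 0,"rx": 0,"ry": 0.08,"rz": 0,"claw": 1},
  {"dx": 0,"dy": 0,"dz": 0,"rx": 0,"ry": 0.09,"rz": 0,"claw": 1},
  {"dx": 0,"dy": 0,"dz": 0,"rx": 0,"ry": 0.09,"rz": 0,"claw": 1},
  {"dx": 0,"dy": 0,"dz": 0,"rx": 0,"ry": 0.08,"rz": 0,"claw": 1},
  {"dx": 0,"dy": 0,"dz": 0,"rx": 0,"ry": 0,"rz": 0,"claw": 1},
])

```text
time_s: 2.55
ee_pos: [0.4682, -0.2146, 0.2214]
eef_rot: [-3.138, -0.773, -0.002]
force: [0.6, -1.0, -0.2]
grip_width: 0.0006
grip_force: 0.0
```

Request:
step_arm([
  {"dx": -0.19,"dy": -0.075,"dz": 0.38,"rx": 0,"ry": 0,"rz": 0,"claw": 1},
  {"dx": -0.19,"dy": -0.075,"dz": 0.38,"rx": 0,"ry": 0,"rz": 0,"claw": 1},
  {"dx": -0.19,"dy": -0.075,"dz": 0.38,"rx": 0,"ry": 0,"rz": 0,"claw": 1},
  {"dx": -0.19,"dy": -0.075,"dz": 0.38,"rx": 0,"ry": 0,"rz": 0,"claw": 1},
  {"dx": 0,"dy": 0,"dz": 0,"rx": 0,"ry": 0,"rz": 0,"claw": 1},
  {"dx": 0,"dy": 0,"dz": 0,"rx": 0,"ry": 0,"rz": 0,"claw": 1},
])

```text
time_s: 3.15
ee_pos: [0.5203, -0.1849, 0.0669]
eef_rot: [-3.136, -0.772, 0.001]
force: [-0.2, 0.2, 0.5]
grip_width: 0.0004
grip_force: 0.0
```

```bash
python3 - <<'E'
from h import *
print(telemetry.get_obs()["ee_pos"])
a=viewer.camera("scene")["img"];b=viewer.camera("wrist")["img"]
cv2.imwrite("pics/s1.png",cv2.resize(np.hstack([a,b]),(800,300))[:,:,::-1])
E
```

```text
[ 0.52032625 -0.18485583  0.06686835]
```

View pics/s1.png

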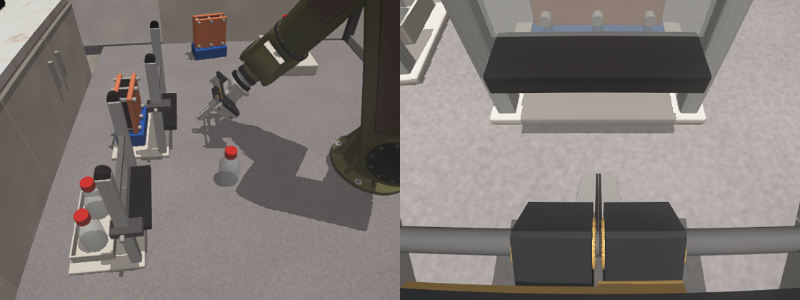

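The fingers are centred in front of and below the flow-cell rail (wrist view: rail at about x 485–710, fingers at x 598), and the bottle is clear. I'll slide them under the rail.

Request:
step_arm([
  {"dx": 0.12,"dy": 0,"dz": 0.16,"rx": 0,"ry": 0,"rz": 0,"claw": 1},
  {"dx": 0.13,"dy": 0,"dz": 0.16,"rx": 0,"ry": 0,"rz": 0,"claw": 1},
  {"dx": 0.13,"dy": 0,"dz": 0.16,"rx": 0,"ry": 0,"rz": 0,"claw": 1},
  {"dx": 0.13,"dy": 0,"dz": 0.15,"rx": 0,"ry": 0,"rz": 0,"claw": 1},
  {"dx": 0,"dy": 0,"dz": 0,"rx": 0,"ry": 0,"rz": 0,"claw": 1},
  {"dx": 0,"dy": 0,"dz": 0,"rx": 0,"ry": 0,"rz": 0,"claw": 1},
])

```text
time_s: 3.85
ee_pos: [0.6002, -0.1855, 0.0585]
eef_rot: [-3.14, -0.775, 0.002]
force: [0.0, -0.3, -0.8]
grip_width: 0.0005
grip_force: 0.0
```

```bash
cat >> h.py <<'E'
def heights(p):
    out=[]
    for (u0,v0,u1,v1),lo,hi in (((352,140,436,190),.07,.23),((328,140,350,164),.195,.21)):
        z=[]
        for v in range(v0,v1):
            for u in range(u0,u1):
                if p["img"][v,u].max()<75:
                    w=world(p,u,v,0)
                    if w is not None and lo<w[2]<hi and w[0]<.645: z.append(w[2])
        h,e=np.histogram(z,bins=np.arange(lo,hi,.003)); m=e[h.argmax()]+.0015
        z=np.array(z); out.append((round(float(np.median(z[abs(z-m)<.004])),4),int(h.max())))
    return out
E
python3 - <<'E'
from h import *
print(heights(viewer.camera("top")))
b=viewer.camera("wrist")["img"]
cv2.imwrite("pics/w2.png",b[:,:,::-1])
E
```

```text
[(0.1003, 921), (0.2022, 164)]
```

View pics/w2.png

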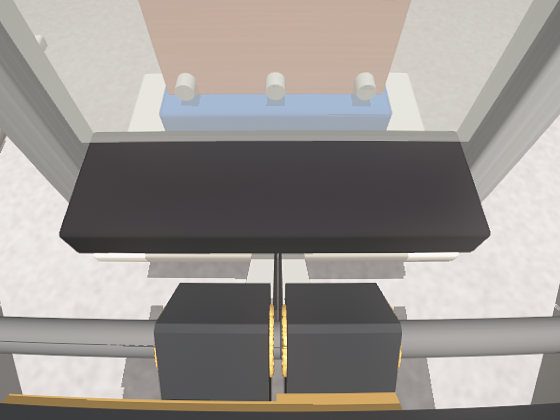

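The rail's lower front edge runs at row 250 and covers the fingertips at (277,255), so the tips are under it. Lifting 90 mm now.

Request:
step_arm([
  {"dx": 0.07,"dy": 0,"dz": -0.071,"rx": 0,"ry": 0,"rz": 0,"claw": 1},
  {"dx": 0.07,"dy": 0,"dz": -0.071,"rx": 0,"ry": 0,"rz": 0,"claw": 1},
  {"dx": 0.07,"dy": 0,"dz": -0.071,"rx": 0,"ry": 0,"rz": 0,"claw": 1},
  {"dx": 0.07,"dy": 0,"dz": -0.071,"rx": 0,"ry": 0,"rz": 0,"claw": 1},
  {"dx": 0.07,"dy": 0,"dz": -0.071,"rx": 0,"ry": 0,"rz": 0,"claw": 1},
  {"dx": 0.07,"dy": 0,"dz": -0.071,"rx": 0,"ry": 0,"rz": 0,"claw": 1},
  {"dx": 0.07,"dy": 0,"dz": -0.071,"rx": 0,"ry": 0,"rz": 0,"claw": 1},
  {"dx": 0.07,"dy": 0,"dz": -0.071,"rx": 0,"ry": 0,"rz": 0,"claw": 1},
  {"dx": 0.07,"dy": 0,"dz": -0.071,"rx": 0,"ry": 0,"rz": 0,"claw": 1},
  {"dx": 0,"dy": 0,"dz": 0,"rx": 0,"ry": 0,"rz": 0,"claw": 1},
])

```text
time_s: 4.95
ee_pos: [0.5998, -0.1856, 0.1475]
eef_rot: [-3.139, -0.774, 0.001]
force: [-1.9, -0.5, -0.7]
grip_width: 0.0004
grip_force: 0.5
```

```bash
python3 - <<'E'
from h import *
p=viewer.camera("top")
print(telemetry.get_obs()["ee_pos"],telemetry.get_obs()["force"],heights(p))
cv2.imwrite("pics/t3.png",p["img"][:,:,::-1])
E
```

```text
[ 0.59998881 -0.18560702  0.1470768 ] [0.28834188 0.24132269 1.14153195] [(0.1813, 1108), (0.2023, 182)]
```

View pics/t3.png

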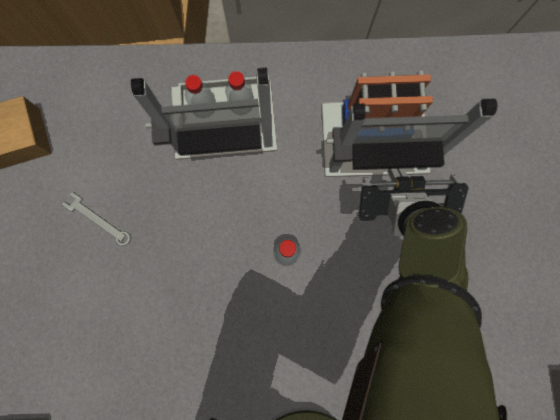

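The rail (352–442, 142–168) has risen to a top height of 0.181, against 0.202 for the clip, so it needs 21 mm more. Then I let it settle.

Request:
step_arm([
  {"dx": 0.05,"dy": 0,"dz": -0.05,"rx": 0,"ry": 0,"rz": 0,"claw": 1},
  {"dx": 0.05,"dy": 0,"dz": -0.05,"rx": 0,"ry": 0,"rz": 0,"claw": 1},
  {"dx": 0.05,"dy": 0,"dz": -0.05,"rx": 0,"ry": 0,"rz": 0,"claw": 1},
  {"dx": 0,"dy": 0,"dz": 0,"rx": 0,"ry": 0,"rz": 0,"claw": 1},
  {"dx": 0,"dy": 0,"dz": 0,"rx": 0,"ry": 0,"rz": 0,"claw": 1},
])

```text
time_s: 5.5
ee_pos: [0.6003, -0.1855, 0.1675]
eef_rot: [-3.138, -0.773, -0.0]
force: [-2.8, 0.2, 0.2]
grip_width: 0.0008
grip_force: 1.3
```

```bash
python3 - <<'E'
from h import *
p=viewer.camera("top")
print(telemetry.get_obs()["ee_pos"],heights(p))
E
```

```text
[ 0.60042034 -0.18554893  0.16746865] [(0.2016, 1126), (0.2022, 186)]
```

The heights match within 1 mm. Backing off, down and then straight back.

Request:
step_arm([
  {"dx": -0.07,"dy": 0,"dz": 0.07,"rx": 0,"ry": 0,"rz": 0,"claw": 1},
  {"dx": -0.07,"dy": 0,"dz": 0.07,"rx": 0,"ry": 0,"rz": 0,"claw": 1},
  {"dx": -0.15,"dy": 0,"dz": -0.15,"rx": 0,"ry": 0,"rz": 0,"claw": 1},
  {"dx": -0.2,"dy": 0,"dz": -0.2,"rx": 0,"ry": 0,"rz": 0,"claw": 1},
  {"dx": -0.2,"dy": 0,"dz": -0.2,"rx": 0,"ry": 0,"rz": 0,"claw": 1},
  {"dx": -0.2,"dy": 0,"dz": -0.2,"rx": 0,"ry": 0,"rz": 0,"claw": 1},
  {"dx": 0,"dy": 0,"dz": 0,"rx": 0,"ry": 0,"rz": 0,"claw": 1},
  {"dx": 0,"dy": 0,"dz": 0,"rx": 0,"ry": 0,"rz": 0,"claw": 1},
  {"dx": 0,"dy": 0,"dz": 0,"rx": 0,"ry": 0,"rz": 0,"claw": 1},
])

```text
time_s: 6.45
ee_pos: [0.4953, -0.1859, 0.1495]
eef_rot: [-3.139, -0.774, 0.001]
force: [-0.2, 0.0, -0.4]
grip_width: 0.0002
grip_force: 0.0
```

```bash
python3 - <<'E'
from h import *
p=viewer.camera("top")
o=telemetry.get_obs();print(o["ee_pos"],o["force"],heights(p),world(p,287,248,1))
h=heights(p)
if abs(h[0][0]-h[1][0])<.006: print(hand_in())
E
```

```text
[ 0.49530512 -0.18575239  0.14931055] [ 0.47961503 -0.61080424 -0.1345197 ] [(0.2015, 1199), (0.2024, 198)] [0.45190638 0.02890549 0.11918756]
the job is handed in; nothing more can be done
None
```

The flow cell's sash is raised and its rail measures about 1 mm below the clip; the arm is backed clear, the bottle still measures in place, the other sash was not touched, and the job is handed in (no verdict was returned).

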